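Count along the divider rack and file the clip tin

TASK

Count off the gaps of the divider rack from the alarm-clock end, full ones included, by running a fingertip along its front rail: touch the rail over the first gap, then the second, then the third, and go no further along it. Then, with the fingertips, push the clip tin along the desk into that third gap, end first, until it is fully home against the back, and leave it there. Do not lift or tip the tin, and leave everything else where it is.

Things in the scene. Friction and masses are not known exactly. Their poses are not given: they have to be found in the camera images.
- rack: grey rack fixed to the desk, 318 mm long (its y), 85 mm deep (x: from open front to closed back), 50 mm high; origin on the desk under its centre. Dividers 6 mm thick, 52 mm apart, make six gaps 46 mm wide, centred at y = +130, +78, +26, -26, -78, -130 mm, with no floor (things slide on the desk), open at the front (x = -42.5 mm), closed at the back (inner face at x = +38.5 mm)
- tin: closed steel clip tin, 95 mm long (its x), 36 mm wide (its y), 27 mm high, 90 to 180 g, loose on the desk in front of the rack, within 0.6 rad of end-on to it, both ends alike; origin: centre of its underside. It slides when pushed and stays where it is left. Fully home in a gap, its origin is at x = -9 mm of the rack and its near end stands about 14 mm out of the front
- clock: round white twin-bell alarm clock, 80 mm across, 104 mm high, fixed on the desk beyond one end of the rack (either end, about 245 mm from the rack's centre); origin: centre of its underside. Counting starts at this end.
- mug: white mug, 72 mm across, 85 mm high, fixed on the desk beyond the other end of the rack, about 245 mm from the rack's centre; origin: centre of its underside
- box_1: loose cardboard staple box 70 x 38 x 24 mm lying in the gap at y = +78 mm of the rack; to be left there; origin: centre of its underside
- box_2: the same kind of staple box, lying in the gap at y = -78 mm of the rack; to be left there
- eraser: loose white eraser, 55 x 24 x 14 mm, on the desk to the right; to be left alone; origin: centre of its underside
- tape: loose grey tape roll lying flat, 76 mm across, 18 mm high, on the desk to the left; to be left alone; origin: centre of its underside
- stapler: loose stapler, 135 x 34 mm, 58 mm high, on the desk to the right; to be left alone; origin: centre of its underside
- rail_a: dark steel section of the rack's front rail, 49 mm long (rack's y), 16 mm deep, level, its centre at x = -34.5 mm of the rack; origin: centre of its underside; its top, the face to touch, is 6 mm higher, 50 mm above the desk; 44 mm free below it; a 3 mm notch parts it from the next section. Over the mouth of the gap at y = +130 mm of the rack
- rail_b: as rail_a, over the gap at y = +78 mm of the rack
- rail_c: as rail_a, over the gap at y = +26 mm of the rack
- rail_d: as rail_a, over the gap at y = -26 mm of the rack
- rail_e: as rail_a, over the gap at y = -78 mm of the rack
- rail_f: as rail_a, over the gap at y = -130 mm of the rack

How it is judged:
On the way, in this order (a step that is already met when the one before it is completed fails the run):
1. a finger touches the rail over the first gap from the clock end (((y of clock in the frame of rack above 0 m and contact force between the fingers and rail_a above 0.3 N) or (not (y of clock in the frame of rack above 0 m) and contact force between the fingers and rail_f above 0.3 N))), for 0.04 s.
2. then over the second gap (((y of clock in the frame of rack above 0 m and contact force between the fingers and rail_b above 0.3 N) or (not (y of clock in the frame of rack above 0 m) and contact force between the fingers and rail_e above 0.3 N))), for 0.04 s.
3. then over the third gap (((y of clock in the frame of rack above 0 m and contact force between the fingers and rail_c above 0.3 N) or (not (y of clock in the frame of rack above 0 m) and contact force between the fingers and rail_d above 0.3 N))), for 0.04 s.
4. then the tin stands in the third gap, fully home (((y of clock in the frame of rack above 0 m and (y of tin in the frame of rack between 0.014 and 0.038 m and x of tin in the frame of rack between -0.014 and 0 m)) or (not (y of clock in the frame of rack above 0 m) and (y of tin in the frame of rack between -0.038 and -0.014 m and x of tin in the frame of rack between -0.014 and 0 m)))), for 0.2 s.
At the end, for the whole second after the job is handed in: the tin lies flat and at rest in the third gap from the clock end, its leading end within 5 mm of the back wall; both staple boxes are still in their gaps and no other loose thing has moved 20 mm (((y of clock in the frame of rack above 0 m and (y of tin in the frame of rack between 0.014 and 0.038 m and x of tin in the frame of rack between -0.014 and 0 m)) or (not (y of clock in the frame of rack above 0 m) and (y of tin in the frame of rack between -0.038 and -0.014 m and x of tin in the frame of rack between -0.014 and 0 m))) and angle between tin's own z axis and vertical below 0.1 rad and height (world z) of tin below 0.004 m and linear speed of tin below 0.01 m/s and distance of each of box_1, box_2, eraser, tape, stapler from where it was at the start of the episode below 0.02 m and y of box_1 in the frame of rack between 0.066 and 0.09 m and x of box_1 in the frame of rack between -0.03 and 0.02 m and y of box_2 in the frame of rack between -0.09 and -0.066 m and x of box_2 in the frame of rack between -0.03 and 0.02 m); the robot touches nothing.
It fails at once if the tin is lifted (its underside 12 mm up) or tipped by more than 0.3 rad (height (world z) of tin above 0.012 m or angle between tin's own z axis and vertical above 0.3 rad).
It fails at once if a finger touches the rail beyond the third gap ((y of clock in the frame of rack above 0 m and (contact force between the fingers and rail_d above 1 N or contact force between the fingers and rail_e above 1 N or contact force between the fingers and rail_f above 1 N)) or (not (y of clock in the frame of rack above 0 m) and (contact force between the fingers and rail_a above 1 N or contact force between the fingers and rail_b above 1 N or contact force between the fingers and rail_c above 1 N))).
It fails at once if a staple box, the eraser, the tape roll or the stapler is moved by 20 mm or more (not (distance of each of box_1, box_2, eraser, tape, stapler from where it was at the start of the episode below 0.02 m)).
It fails at once if the clock or the mug is struck (contact force between any of the arm, the fingers and clock above 5 N or contact force between any of the arm, the fingers and mug above 5 N).
It also fails if it takes over 67 s, if anything falls off the work surface, if the arm or the gripper's body presses on something with over 40 N, if the wrist force passes 120 N, or if a joint passes its speed limit or range.

ROBOT

A 7-joint arm with a two-finger parallel gripper is mounted at the origin on the work surface. World frame = base frame: x ahead of the robot, y to its left, z up, the work surface at z = 0. Lengths are in m, angles in rad, forces in N, time in s.
With the tool pointing down it reaches from about 0.4 to 0.85 m from the base axis. Payload 6.9 kg.
Tool frame: the origin (TCP) lies midway between the tips of the shut fingers; the grasp point (between the pads) lies behind it (ctrl.pinch_z is the z of the grasp point in the tool frame, in m); z points along the fingers, y is the direction in which the jaws open and shut (so a half turn about z gives the same grasp; the last joint's range is limited). The gripper opens to 85 mm and grips with 20 to 120 N. Pads are 22 mm wide; open, the fingers measure 114 mm over their backs; the gripper's body (76 mm by 85 mm) begins 54 mm behind the grasp point. The pads swing forward as they close: fully open they stand 13 mm farther back than shut.
Start: joints at [1.23, 0.507, -0.238, 1.5, 0.126, 1.149, -0.155], TCP at [0.269, -0.564, 0.231] pointing down, gripper open.
Joint ranges: [-3.08, 3.08], [-0.24, 2.05], [-1.43, 1.35], [0, 2.5], [-1.52, 4.66], [0.17, 1.96], [-2.89, 2.89]. Speed limits (rad/s): [2.39, 2.39, 3.14, 3.14, 3.14, 3.14, 3.14].

INTERFACE

Orientations are given as a unit quaternion [w, x, y, z].
In Python, from station import ctrl, get_state, vision, ticket, models gives the robot as it stands. Calls block until the motion is done:
- ctrl.movep(position, orientation): joint-space move of the TCP to a pose.
- ctrl.movel(position, frame=None, max_speed=0.15): straight line of the TCP; frame=None keeps the orientation; max_speed is the mean speed in m/s.
- ctrl.set_joints(angles): joint-space move.
- ctrl.ungrasp() and ctrl.close_gripper(force=None): open the fingers fully, or close them until they stop; force is the grip in N (None keeps the last).
- ctrl.pause(seconds).
- ctrl.ik(position, orientation): joint angles nearest the present ones, or None.
- get_state(): the state.
- vision.grab_frame(name): name is "scene" or "top" or "wrist"; returns (picture, depth): 400x640x3 uint8, blue, green, red; 400x640 float32, m along the optical axis (not along the pixel's ray), 0 where there is no reading.
- vision.camera_info(name): a dict with "mtx" (3x3 intrinsics, pixels), "R" (3x3) and "t" (3): a world point X has camera coordinates R X + t; the wrist camera has in their place "hand_eye" (4x4, takes a point from camera to tool coordinates, whose origin is the TCP and whose axes are the flange's). Camera axes: x right, y down, z forward; pixel columns grow to the right and rows downward; lengths in m; the calibration is good to about 2 mm. A picture is of the moment at which its call begins: read the wrist's pose just before it. camera_info takes no time and is no camera call.
A pose or a line that the arm cannot do raises ctrl.Unreachable and nothing moves.
- ticket.close_job(): hands the job in, once; it reports no verdict.
Trained networks look in the newest picture that a camera, given by its name, has taken for a name from the list of things; names that differ only in an ending like _2 or _b are one class to them, and where a whole thing is asked for, a point or a joint stands for the part that bears it (a point fixed in the world has none). Each returns a list of dicts, best first, with "p" (0 to 1); they miss things now and then, are a little off and sometimes report something else, mostly with a low value. They report only what shows in the picture. A call takes as long as a camera call.
- models.recognise(camera, target): "point" ([column, row] in pixels, amid what is visible of it).
- models.masks_of(camera, target): "mask" (400x640 bool, what is visible of it) and "point" ([column, row] in pixels, amid what is visible of it).
The state is a dict: "time": time; "qpos": joint angles; "qd": joint speeds; "tau": joint torques, N m; "tcp_pos": TCP position; "eef_rot": TCP orientation; "contact_force": force on the tool from outside, world axes, zero at the start; "wrist_torque": the same for the moment, N m; "width": finger opening in m.
Only numpy, scipy, OpenCV 4.12 (cv2) and the standard library are available. Lean on these libraries where they do the work, as an engineer would, in place of code of your own. Each camera call takes 0.05 s, during which the arm holds its last target. There are 200 camera calls.

## Working session

There is one attempt and no reset: what is moved stays moved. The work goes in short steps, each a Python script; the robot and the scene stay as the last script left them, time stands still between calls to the robot, and variables do not carry over. Pictures are saved under pics/ and viewed, about 8 in all and at most 12, crops included, and the job is handed in when it is done.

```bash
mkdir -p pics; ls; cat > h.py <<'E'
import numpy as np, cv2
from station import ctrl, get_state, vision, ticket, models
def world(cam, px, depth, info=None):
    i=vision.camera_info(cam); K=np.array(i["mtx"]); px=np.atleast_2d(px)
    d=depth[px[:,1].astype(int),px[:,0].astype(int)]
    c=np.c_[(px[:,0]-K[0,2])/K[0,0]*d,(px[:,1]-K[1,2])/K[1,1]*d,d]
    return (c-np.array(i["t"]).ravel())@np.array(i["R"])
E
python3 - <<'E'
from h import *
s=get_state(); print(s["time"],s["tcp_pos"],s["eef_rot"],s["width"],ctrl.pinch_z)
im,d=vision.grab_frame("top"); cv2.imwrite("pics/top.png",im)
i=vision.camera_info("top"); print(i)
for n in ["rack","tin","clock","mug","box_1","eraser","tape","stapler","rail_a"]:
    for r in models.masks_of("top",n):
        m=r["mask"]; v,u=np.nonzero(m); w=world("top",np.c_[u,v],d); w=w[d[v,u]>0]
        if len(w)==0: continue
        print(n,round(r["p"],2),np.round(r["point"]),len(w),np.round(np.median(w,0),3),np.round(w.min(0),3),np.round(w.max(0),3))
E
```

```text
pics
0.0 [ 0.26917868 -0.56346976  0.23040672] [-9.01362877e-04  9.75259200e-01  2.21062500e-01 -2.27365651e-04] 0.08562562364825073 -0.0187
{'mtx': array([[457.66914812,   0.        , 321.9615366 ],
       [  0.        , 457.66914812, 201.12122339],
       [  0.        ,   0.        ,   1.        ]]), 'R': array([[ 0.02159417, -0.99974485, -0.00662847],
       [-0.99836336, -0.0212122 , -0.0531098 ],
       [ 0.05295565,  0.00776448, -0.99856668]]), 't': array([-0.03490881,  0.55165519,  1.08776804])}
rack 0.67 [300. 158.] 2216 [0.658 0.039 0.043] [ 0.621 -0.123 -0.005] [0.717 0.196 0.055]
tin 0.68 [351. 220.] 586 [ 0.508 -0.095  0.026] [ 0.461 -0.117 -0.002] [ 0.556 -0.075  0.031]
tin 0.5 [401. 140.] 714 [ 0.689 -0.204  0.088] [ 0.673 -0.256 -0.004] [ 0.717 -0.166  0.106]
clock 0.59 [401. 142.] 751 [ 0.689 -0.204  0.087] [ 0.673 -0.266 -0.006] [ 0.735 -0.166  0.106]
mug 0.66 [194. 152.] 1065 [0.664 0.29  0.039] [ 0.625  0.245 -0.004] [0.694 0.355 0.088]
mug 0.41 [242. 165.] 151 [0.629 0.165 0.049] [0.621 0.14  0.041] [0.637 0.19  0.053]
box_1 0.55 [330. 149.] 355 [ 0.678 -0.042  0.023] [ 0.651 -0.062 -0.006] [ 0.705 -0.022  0.028]
eraser 0.81 [448. 265.] 245 [ 0.394 -0.328  0.011] [ 0.368 -0.346 -0.006] [ 0.42  -0.313  0.018]
tape 0.8 [174. 226.] 517 [0.507 0.323 0.016] [ 0.471  0.283 -0.006] [0.545 0.364 0.022]
rail_a 0.66 [329. 166.] 189 [ 0.638 -0.041  0.048] [ 0.63  -0.066 -0.004] [ 0.655 -0.017  0.054]
rail_a 0.55 [243. 167.] 155 [0.629 0.165 0.049] [0.621 0.14  0.019] [0.642 0.191 0.053]
rail_a 0.46 [308. 164.] 88 [0.635 0.009 0.049] [ 0.629 -0.012  0.044] [0.64  0.03  0.055]
rail_a 0.46 [353. 164.] 116 [ 0.639 -0.093  0.048] [ 0.632 -0.115  0.044] [ 0.646 -0.071  0.053]
```

View pics/top.png

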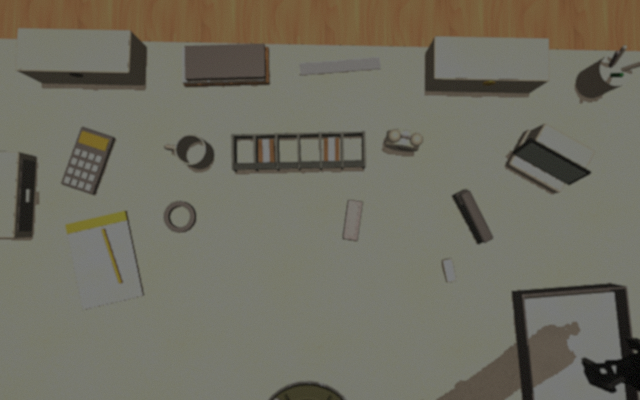

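The top picture shows the rack around (300,152), with the clock to its right at (403,140), which is the -y end. The mug is at (194,152) and the boxes are in the second gap from each end. The tin is at (353,220), tape (180,216), stapler (472,216) and eraser (448,270). Counting therefore starts at rail_f, and the third gap is rail_d. Next I'll fit the rack and tin poses.

```bash
cat >> h.py <<'E'
def allworld(cam,d):
    v,u=np.nonzero(d>0); return world(cam,np.c_[u,v],d)
def rect(w):
    (c,s,a)=cv2.minAreaRect((w[:,:2]*1000).astype(np.float32)); b=cv2.boxPoints((c,s,a))/1000
    e=b-np.roll(b,-1,0); e=e[np.argmax(np.linalg.norm(e,axis=1))]
    return np.array(c)/1000,np.sort(s),np.arctan2(e[1],e[0])
def fit_tin(cam="top",near=None):
    im,d=vision.grab_frame(cam); w=allworld(cam,d)
    k=(w[:,2]>.018)&(w[:,2]<.036)&(np.linalg.norm(w[:,:2]-near,axis=1)<.075)
    c,s,a=rect(w[k]); a=(a+np.pi/2)%np.pi-np.pi/2
    return c,s,a,k.sum(),w[k].mean(0)
def down(a): return [0,np.cos(a/2),np.sin(a/2),0]
E
python3 - <<'E'
from h import *
print(fit_tin("top",[.508,-.095]))
im,d=vision.grab_frame("top"); w=allworld("top",d)
k=(w[:,2]>.040)&(w[:,2]<.058)&(abs(w[:,0]-.668)<.07)&(abs(w[:,1]-.037)<.175)
print("rack",rect(w[k]),w[k].mean(0))
im,d=vision.grab_frame("scene"); cv2.imwrite("pics/scene.png",im); w=allworld("scene",d)
k=(w[:,2]>.040)&(w[:,2]<.058)&(abs(w[:,0]-.668)<.07)&(abs(w[:,1]-.037)<.175)
print("rack scene",k.sum(),k.sum()>10 and (rect(w[k]),w[k].mean(0)))
print(fit_tin("scene",[.508,-.095]))
for a in (0,np.pi,-np.pi/2,np.pi/2):
  print(a,[None if (q:=ctrl.ik(p,down(a+.035))) is None else np.round(q,2) for p in ([.64,-.093,.15],[.64,.01,.05],[.4,0,.012],[.6,.01,.012])])
E
```

```text
(array([ 0.50819006, -0.09550874]), array([36.64662933, 95.33579254]), np.float32(-0.125265), np.int64(607), array([ 0.50805075, -0.09513675,  0.02548138]))
rack (array([0.66898022, 0.03629956]), array([ 85.66617584, 316.96853638]), np.float32(-1.5276527)) [0.65485548 0.03620544 0.04616524]
rack scene 1687 ((array([0.67055878, 0.03461917]), array([ 87.14409637, 322.29943848]), np.float32(1.6189175)), array([0.66257988, 0.01960684, 0.04604842]))
(array([ 0.50968701, -0.09903987]), array([36.8262291 , 97.45891571]), np.float32(-0.117962), np.int64(566), array([ 0.5133531 , -0.10104774,  0.02588082]))
0 [array([ 0.26,  0.61, -0.26,  1.55,  0.18,  1.  , -1.59]), array([ 0.08,  0.71, -0.22,  1.67,  0.2 ,  0.79, -1.77]), array([ 0.05,  0.54, -0.15,  2.33,  0.28,  0.29, -1.89]), array([ 0.05,  0.71, -0.18,  1.81,  0.2 ,  0.64, -1.78])]
3.141592653589793 [array([ 0.61,  0.75, -0.94,  1.55,  0.64,  1.17,  1.16]), array([ 0.44,  0.86, -0.91,  1.66,  0.78,  1.02,  0.88]), array([ 0.32,  0.59, -0.56,  2.33,  0.8 ,  0.42,  0.69]), array([ 0.44,  0.86, -0.86,  1.8 ,  0.83,  0.89,  0.79])]
-1.5707963267948966 [array([-0.45,  0.88,  1.15,  1.56, -0.83,  1.26, -2.27]), array([-0.61,  1.02,  1.15,  1.68, -1.01,  1.16, -2.28]), array([-0.64,  0.76,  0.95,  2.34, -1.16,  0.66, -1.89]), array([-0.64,  1.04,  1.15,  1.82, -1.1 ,  1.09, -2.17])]
1.5707963267948966 [array([ 0.48,  0.67, -0.65,  1.55,  0.44,  1.08, -0.25]), array([ 0.3 ,  0.77, -0.62,  1.66,  0.55,  0.89, -0.5 ]), array([ 0.17,  0.55, -0.34,  2.33,  0.56,  0.33, -0.62]), array([ 0.28,  0.77, -0.56,  1.8 ,  0.58,  0.74, -0.56])]
```

View pics/scene.png

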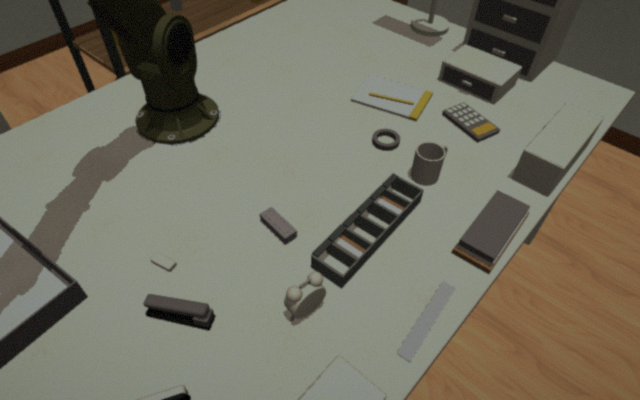

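The scene picture agrees with the top view: the clock is at the near end at (303,295) and the tin is in front of the rack at (278,224). Rack centre is about (0.669, 0.036) with yaw 0.043, and the sizes match. Next I'll touch the rails.

```bash
cat >> h.py <<'E'
RC=np.array([.669,.036]); YAW=.043
RX=np.array([np.cos(YAW),np.sin(YAW)]); RY=np.array([-RX[1],RX[0]])
def R2W(x,y): return RC+x*RX+y*RY
def W2R(p): return np.array([(p-RC)@RX,(p-RC)@RY])
E
python3 - <<'E'
from h import *
ctrl.close_gripper(20); print(get_state()["width"])
p=R2W(-.036,-.130); ctrl.movep([*p,.16],down(YAW)); print(get_state()["time"])
for y in (-.130,-.078,-.026):
    p=R2W(-.036,y); ctrl.movel([*p,.062],max_speed=.15)
    f0=get_state()["contact_force"][2]; z=.0545
    while z>.045:
        ctrl.movel([*p,z],max_speed=.05); s=get_state(); f=s["contact_force"][2]-f0
        if f>2: break
        z-=.001
    ctrl.pause(.1); s=get_state(); print(y,z,s["tcp_pos"],np.round(s["contact_force"],2),round(f,2),s["time"])
    ctrl.movel([*p,.062 if y<-.03 else .16],max_speed=.15)
E
```

```text
4.37651993023136e-05
3.6167
-0.13 0.049499999999999995 [ 0.63870229 -0.09544345  0.05017268] [-1.41  0.42  4.39] 4.67 6.0667
-0.078 0.049499999999999995 [ 0.63649003 -0.04347698  0.05019644] [-2.3  -0.31  5.14] 6.97 8.4667
-0.026 0.049499999999999995 [0.63424873 0.00847289 0.05019295] [-1.5  -0.09  4.47] 5.81 10.8667
```

All three rails were contacted at the right height (50 mm). Next is the sideways push of the tin, with the pusher face aligned to the rack axis so the tin squares up to it.

```bash
python3 - <<'E'
from h import *
t=W2R(np.array([.5082,-.0955])); print("tin rack",t)
x=t[0]
q=R2W(x,t[1]-.065)
ctrl.movep([*q,.10],down(YAW)); ctrl.movel([*q,.012],max_speed=.12)
ctrl.movel([*R2W(x,-.068),.012],max_speed=.06)
s=get_state(); print(W2R(s["tcp_pos"][:2]),s["tcp_pos"][2],s["time"],s["contact_force"])
im,_=vision.grab_frame("top"); cv2.imwrite("pics/t2.png",cv2.resize(im[100:300,220:460],None,fx=3,fy=3))
ctrl.movel([*R2W(x,-.10),.012],max_speed=.15)
ctrl.movel([*R2W(x-.12,-.11),.10],max_speed=.2)
c,sz,a,n,m=fit_tin("top",R2W(x,-.035)); print(W2R(c),sz,a-YAW,n,W2R(m[:2]))
im,_=vision.grab_frame("top"); cv2.imwrite("pics/t3.png",cv2.resize(im[100:300,220:460],None,fx=3,fy=3)); print(get_state()["time"])
E
```

```text
tin rack [-0.16630412 -0.12446618]
[-0.16627387 -0.0681636 ] 0.01202898172604025 15.6833 [ 0.11388157 -0.10431808  0.42324672]
[-0.17017459 -0.03512919] [35.86508942 93.10069275] -0.020585794 609 [-0.17056385 -0.03467474]
17.0917
```

View pics/t3.png

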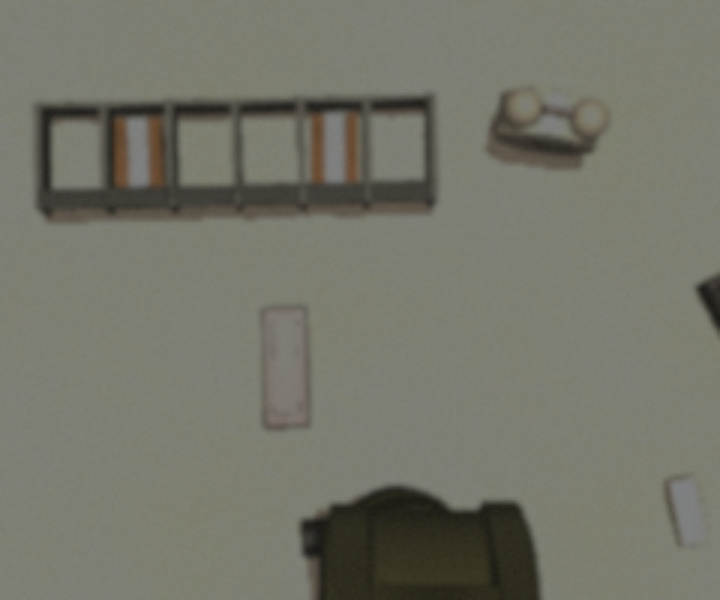

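The tin now lies in front of the third gap, at (285,367) in the crop, about 9 mm to the clock side of the gap centre and nearly aligned. I'll give it another sideways nudge, then push on its end, stopping before the mouth to check.

```bash
python3 - <<'E'
from h import *
ctrl.movel([*R2W(-.168,-.10),.10],max_speed=.2); ctrl.movel([*R2W(-.168,-.085),.012],max_speed=.12)
ctrl.movel([*R2W(-.168,-.0585),.012],max_speed=.05)
ctrl.movel([*R2W(-.168,-.085),.012],max_speed=.1)
ctrl.movel([*R2W(-.25,-.08),.05],max_speed=.15)
c,sz,a,n,m=fit_tin("top",R2W(-.17,-.026)); t=W2R(c); print(t,sz,a-YAW,n,W2R(m[:2]))
y=t[1]
ctrl.movel([*R2W(-.25,y),.05],max_speed=.15); ctrl.movel([*R2W(-.25,y),.012],max_speed=.12)
ctrl.movel([*R2W(-.165,y),.012],max_speed=.06)
s=get_state(); print(W2R(s["tcp_pos"][:2]),s["time"])
ctrl.movel([*R2W(-.20,y),.012],max_speed=.15); ctrl.movel([*R2W(-.27,y),.06],max_speed=.2)
c,sz,a,n,m=fit_tin("top",R2W(-.11,y)); print(W2R(c),sz,a-YAW,n,W2R(m[:2]))
im,_=vision.grab_frame("top"); cv2.imwrite("pics/t4.png",cv2.resize(im[100:300,220:460],None,fx=3,fy=3)); print(get_state()["time"])
E
```

```text
[-0.16986914 -0.02320599] [36.02392197 93.02931213] -0.019448657 606 [-0.16974666 -0.02348792]
[-0.16503604 -0.02320968] 23.1833
[-0.09833392 -0.02544211] [ 52.42798233 113.27503204] 0.011294585 606 [-0.10774283 -0.02362019]
24.2417
```

View pics/t4.png

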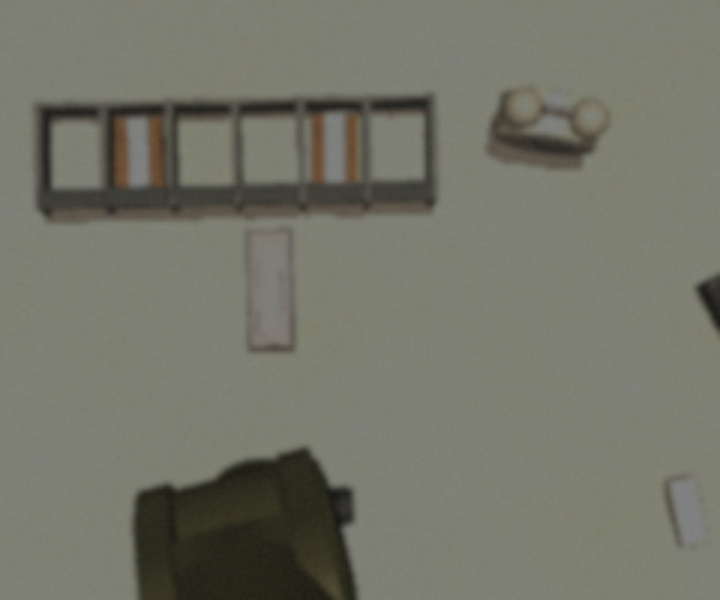

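The tin is centred on the third gap: its axis is at column 270 and the gap spans 240–300. The second rectangle fit picked up rack pixels, but its mean (y = -23.6 mm) agrees with the picture. I'll push it home, watching the force.

```bash
python3 - <<'E'
from h import *
y=-.0240
ctrl.movel([*R2W(-.20,y),.012],max_speed=.15)
f0=np.array(get_state()["contact_force"])
ctrl.movel([*R2W(-.11,y),.012],max_speed=.08); print(get_state()["contact_force"]-f0)
x=-.11
while x<-.058:
    x+=.003 if x<-.076 else .001
    ctrl.movel([*R2W(x,y-.002*(x+.11)/.05),.012],max_speed=.05); f=(np.array(get_state()["contact_force"])-f0)
    if x>-.075: print(round(x,3),np.round(f,1))
    if abs(f[0])>6: break
s=get_state(); print(x,f,W2R(s["tcp_pos"][:2]),s["time"])
ctrl.movel([*R2W(-.12,y),.012],max_speed=.12); ctrl.movel([*R2W(-.28,y),.15],max_speed=.2)
im,d=vision.grab_frame("top"); cv2.imwrite("pics/t5.png",cv2.resize(im[100:300,220:460],None,fx=3,fy=3))
w=allworld("top",d); r=np.c_[(w[:,:2]-RC)@RX,(w[:,:2]-RC)@RY]
k=(w[:,2]>.018)&(w[:,2]<.034)&(abs(r[:,1]+.026)<.022)&(r[:,0]<-.03)&(r[:,0]>-.12)
print("near end",k.sum(),np.sort(r[k,0])[:6],r[k,1].min(),r[k,1].max())
k=(w[:,2]>.020)&(w[:,2]<.032)&(abs(r[:,1]+.026)<.022)&(r[:,0]>-.02)&(r[:,0]<.045); print("far",np.sort(r[k,0])[-6:]); print(get_state()["time"])
E
```

```text
[0.5980042  0.4295001  1.51825794]
-0.074 [-0.   0.5  1.8]
-0.073 [ 0.4 -0.4  0.3]
-0.072 [-0.4  1.2  0.5]
-0.071 [0.7 0.2 0.9]
-0.07 [-0.1  0.5  0.9]
-0.069 [0.6 0.5 0.4]
-0.068 [0.5 0.1 0.6]
-0.067 [-0.4  0.2  0.6]
-0.066 [-3.1  1.2  2.6]
-0.065 [-6.2  0.5  4.1]
-0.06499999999999996 [-6.18050329  0.47643808  4.11604506] [-0.06658571 -0.02576934] 31.4833
near end 104 [-0.05659188 -0.05653049 -0.05642476 -0.0563741  -0.05627902 -0.05626835] -0.04147576789342492 -0.007385077142053312
far [0.03882793 0.03890588 0.0389913  0.03904783 0.03910259 0.03919642]
33.35
```

View pics/t5.png

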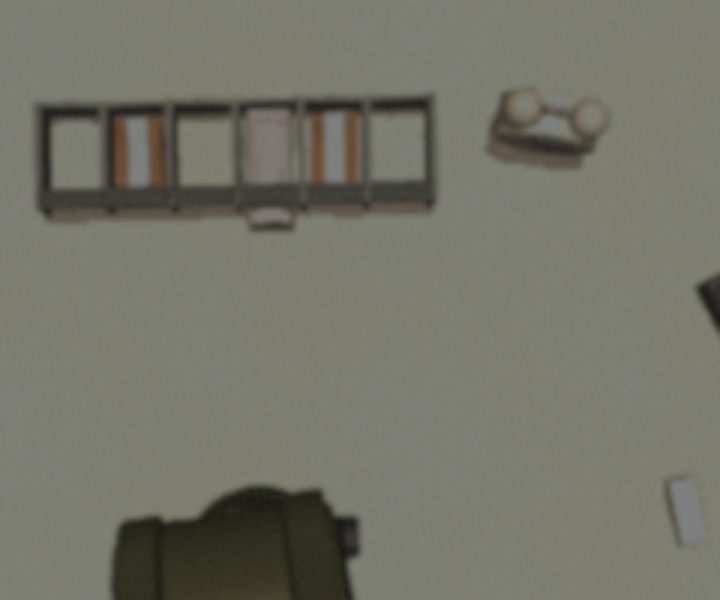

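The tin is fully home in the third gap. Its near end is at x = -56.5 mm, exactly where it should be, and the force rose against the back wall. The boxes and other things haven't moved and the arm is clear, so I'll hand in.

```bash
python3 -c "
from h import *
ticket.close_job(); print(get_state()['time'])"
```

```text
the job is handed in; nothing more can be done
the job is handed in; nothing more can be done
```

The tin is fully home in the third gap from the clock end, and the job is handed in at about 33 s of the 67 s allowed. No verdict is reported.

- **Counting:** The clock stands at the rack's -y end. I touched rail_f, then rail_e, then rail_d with the shut fingertips, at about 4–7 N each, with contact at 50 mm height. I did not go beyond rail_d. I lifted the fingertip about 12 mm between rails rather than sliding it along.
- **Pushing:** I pushed the tin sideways in two pushes until it lined up with the gap. I then pushed it in by its end until the force rose to about 6 N against the back wall. It was never gripped or lifted.
- **Last checks:** The tin's near end is at x = -56.5 mm of the rack (nominal -56.5) and its far end at about +39 mm (back wall +38.5). Its y is about -24 mm, where -26 is the gap centre. In the last picture, a crop around the rack, both staple boxes and the eraser look where they were. The tape roll and most of the stapler are outside that crop, but the fingertips stayed well clear of both. The arm is clear of everything.
- **One check that disagreed:** A tin fit taken just before the tin entered the gap included rack pixels and gave a wrong size. I used its mean point and the picture instead, and those agreed.

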